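# Nip a book in the small bench press with the fold-away crank

## Task

First slide the book that lies on the press bed straight in until its far edge sits flush against the press's back stop. Then swing the folded crank handle on the wheel up until it stands fully upright, and only then wind the crank clockwise (seen from above) down to its stop, so that the platen presses firmly on the book. Leave the handle standing and the book square and centred in the press, and do not disturb the things lying beside the press.

Things in the scene. Friction and masses are not known exactly. Their poses are not given: they have to be found in the camera images.
- press: Grey bench press, fixed. Origin: centre of its foot at table level, under the wheel axis; x points in from the open front (where the book sticks out) to the back stop, y along the cross beam, z up. Bed plate x -95..+90, y +-125 mm, top 22 mm high. Columns 22 mm thick at x 0, y +-108 mm carry a beam 50 mm wide (x), 250 mm long (y), 112 to 140 mm high, with end nuts to 150 mm.
- stop (a point): Middle of the back stop's front face, at the bed's level (80 mm behind the wheel axis along the press's x). The stop is a lip 150 mm wide, 22 mm high above the bed.
- book: Closed rigid green hard-cover book, 180 (its x) x 140 (y) x 32 mm, about 0.5 kg; origin: centre of its underside. Lies loose, a little askew, on the bed, its near end overhanging the bed's front. Home: its far edge touches the stop (centre at x = -10 mm, y about 0 in the press frame, axes parallel to the press's); its near edge is then 100 mm in front of the wheel axis. Slides with 2 to 5 N.
- platen: Dark steel pressing plate under the beam, 130 (x) x 170 (y) x 14 mm; origin: centre of its flat underside. 7 to 11 mm above the book at the start; goes down 2.5 mm per rad of the wheel. Once on the book it is sprung (4 N more per mm of travel) and reaches about 20 N at the wheel's stop.
- wheel (a joint): Angle (rad) of the level steel wheel on top of the press (88 mm in diameter, 162 to 174 mm high). Grows clockwise seen from above and lowers the platen. Starts at 0 to 1.6; platen meets the book at about 4.4; hard stop at 6.0 (fully wound). At angle q the handle's hinge lies at 1.4 - q rad about the axis, counter-clockwise from the press's x. Takes 3 to 5 N at the handle; stays where left.
- handle (a joint): Fold angle of the crank handle, rad: 0 = folded flat across the wheel, its tip beyond the wheel's centre; 1.57 = standing upright (hard stop). Starts between 0 and 0.2. Friction (0.08 N m) keeps it where it is left.
- handle_hinge (a point): Hinge of the crank handle: 52 mm from the wheel axis, 186 mm high, between two small cheeks at the wheel's edge (36 mm over their outsides, up to 60 mm from the axis, 192 mm high). The hinge line is level and tangent to the wheel; the handle swings in the upright plane through the wheel axis.
- handle_tip (a point): Free end of the handle, 102 mm from the hinge. The grip is a black round sleeve, 18 to 22 mm in diameter, spinning freely on its spindle, 16 to 102 mm from the hinge; folded, it lies 2 to 4 mm above the wheel. Upright, the tip is 288 mm high.
- heel (a point): Top of the heel near its outer end, 28 mm from the hinge. The heel is a flat steel tongue, 24 mm wide, 8 mm thick, that continues the handle outward past the hinge, free from 60 to 82 mm from the wheel axis; with the handle folded its top is level, 191 mm high. Pressing it down (5 to 10 N) raises the handle; handle upright, it points down.
- brush: Bystander: flat paste brush lying on the table left (+y) of the press, 205 x 66 x 18 mm; origin near its middle, at table level.
- paste_jar: Bystander: jar with white cap, 72 mm in diameter, 80 mm high, right (-y) of the press; origin: centre of its underside.
- weight: Bystander: dark steel weight with a wire handle, 90 x 50 x 60 mm, right (-y) of the press, nearer the front; origin: centre of its underside.
- folder: Bystander: ivory bone folder, flat bar 150 x 22 x 6 mm, left (+y) of the press beyond the brush; origin: centre of its underside.
Not all that is in view belongs to the job. Leave any blue or turquoise look-alike of the book alone.

How it is judged (in metres and radians):
On the way, in this order (a step that is already met when the one before it is completed fails the run):
1. the book is pushed home against the back stop, square (x of book in the frame of press above -0.014 m and angle between the x axis of book and the x axis of press, either way round below 0.05 rad), for 0.2 s.
2. the crank handle stands upright while the wheel has not been wound down (value of joint handle above 1.42 rad and value of joint wheel below 3.5 rad), for 0.2 s.
3. the wheel is wound down and the platen presses on the book (value of joint wheel above 5.6 rad and contact force between platen and book above 8 N), for 0.2 s.
At the end, for the whole second after the job is handed in: The wheel is at or within 0.4 rad of its stop and still, the platen presses on the book with more than 8 N, the handle stands upright (within about 9 degrees), the book is within 4 mm of the back stop, within 3 degrees of square and within 25 mm of the middle (all of step 1 and all of step 3 and value of joint handle above 1.42 rad and y of book in the frame of press between -0.025 and 0.025 m and velocity of joint wheel between -0.05 and 0.05 rad/s); the robot touches nothing.
It fails at once if a bystander next to the press is moved by more than 30 mm (distance of any of brush, paste_jar, weight, folder from where it was at the start of the episode above 0.03 m).
It also fails if it takes over 72 s, if anything falls off the work surface, if the arm or the gripper's body presses on something with over 40 N, if the wrist force passes 120 N, or if a joint passes its speed limit or range.

## Robot

A 6-joint arm with a two-finger parallel gripper is mounted at the origin on the work surface. World frame = base frame: x ahead of the robot, y to its left, z up, the work surface at z = 0. Lengths are in mm, angles in rad, forces in N, time in s.
With the tool pointing down it reaches from about 350 to 975 mm from the base axis. Payload 7.1 kg.
Tool frame: the origin (TCP) lies midway between the tips of the shut fingers; the grasp point (between the pads) lies ctrl.grip_point_offset behind it (ctrl.grip_point_offset is the distance from the TCP to the grasp point, in mm); z points along the fingers, y is the line along which they close (so a half turn about z gives the same grasp; the last joint's range is limited). The gripper opens to 88 mm and grips with 3 to 60 N. Pads are 20 mm wide; open, the fingers measure 115 mm over their backs; the gripper's body (75 mm by 178 mm) begins 61 mm behind the grasp point.
Start: joints at [-1.203, 0.423, 1.63, -0, 1.089, -0.019], TCP at [235.783, -578.802, 222.675] pointing down, gripper open.
Joint ranges: [-3, 3], [-0.9, 2.11], [0.09, 2.58], [-1.31, 4.45], [0.11, 2.69], [-2.54, 2.54]. Speed limits (rad/s): [2.39, 2.39, 3.01, 3.14, 3.14, 3.14].

## Interface

Orientations are given as a rotation vector (axis times angle).
In Python, from workcell import ctrl gives the robot as it stands.
- The arm moves only by the tool apply_moves, never from a script. Its argument "targets" is a list of rows, each an object of numbers: "tx", "ty", "tz": the shift along the world's x, y, z in m; "spin": the turn about the world's z in degrees. In form: [{"tx": .., "ty": .., "tz": .., "spin": ..}, ...]. A call has exactly 8 rows; each row is the pose to reach, as a shift and turn from the pose commanded when the call began; what a row does not reach only later rows make up. A row lasts 1/10 s, in which the tool goes at most 50 mm and 8.59 degrees, less where a joint would pass 70% of its speed; a pose out of reach is approached as far as the arm can. A call with a gripper value outside its range is refused whole. "gripper" is the closure, from -1 (fully open) to 1 (shut), set as the call begins (left out, the last holds). The fingers move at their own pace and stop on an object; the grip force is fixed at half the most. Time passes only in rows, so rows that repeat a pose let the fingers close, or fill a call up. It gives the time, the measured TCP pose, the force, the opening and the grip force at its end, in the units of the state.
- ctrl.get_obs(): the state, without advancing time (a new reading comes with each control period).
- ctrl.get_image(name): name is "scene" or "top" or "wrist"; returns the picture (400x640x3 uint8, red, green, blue); there is no depth.
- ctrl.get_calibration(name): a dict with "fov_y" (degrees; the focal length in pixels is half the picture's height over the tangent of half this angle, whatever the lens; pixels are square), "cx", "cy" (the principal point, pixels), "rvec" (rotation vector, rad) and "tvec" (3), from world to camera coordinates, as OpenCV has them. Camera axes: x right, y down, z forward; pixel columns grow to the right and rows downward; lengths in mm; the calibration is good to about 2 mm. A picture is of the moment at which its call begins: read the wrist's pose just before it. get_calibration takes no time and is no camera call; for the wrist camera it gives the pose at the moment of the call.
- ctrl.close_job(): hands the job in; it is judged then, once.
Trained networks look in the newest picture that a camera, given by its name, has taken for a name from the list of things; names that differ only in an ending like _2 or _b are one class to them, and where a whole thing is asked for, a point or a joint stands for the part that bears it (a point fixed in the world has none). Each returns a list of dicts, best first, with "score" (0 to 1); they miss things now and then, are a little off and sometimes report something else, mostly with a low value. They report only what shows in the picture. A call takes as long as a camera call. They do not tell look-alikes from the thing itself.
- ctrl.outline_of(name, camera): "pixels" (400x640 bool, what is visible of it) and "box" ([left, top, right, bottom] in pixels, round what is visible of it).
- ctrl.pinpoint(name, camera): "uv" ([column, row] in pixels: a listed point, or the origin of a listed thing).
The state is a dict: "t": time; "qpos": joint angles; "qvel": joint speeds; "joint_torque": joint torques, N m; "ee_pos": TCP position; "orientation": TCP orientation; "ft_force": force on the tool from outside, world axes, zero at the start; "moment": the same for the moment, N m; "width": finger opening in mm; "grasp_force": force on a finger pad.
Only numpy, scipy, OpenCV 4.12 (cv2) and the standard library are available. Lean on these libraries where they do the work, as an engineer would, in place of code of your own. Each camera call takes 0.05 s, during which the arm holds its last target. There are 200 camera calls.

## Working session

There is one attempt and no reset: what is moved stays moved. The work goes in short steps, Python scripts to look and compute and a tool call to move; the robot and the scene stay as the last step left them, time stands still between calls to the robot, and variables do not carry over. Pictures are saved under pics/ and viewed, at most 10 in all, crops included, and the job is handed in when it is done.

Besides the shell and the picture viewer there is one more tool, called in YAML: its name, and indented under it one key for each argument. apply_moves: Moves the arm, as the interface text tells. Its arguments: {"type":"object","properties":{"targets":{"type":"array"},"gripper":{"type":"number"}},"required":["targets"]}

```bash
mkdir -p pics; cat > h.py <<'E'
import numpy as np, cv2
from workcell import ctrl
def cal(n):
    c=ctrl.get_calibration(n); f=200/np.tan(np.radians(c["fov_y"])/2)
    K=np.array([[f,0,c["cx"]],[0,f,c["cy"]],[0,0,1]]); return K,np.array(c["rvec"],float),np.array(c["tvec"],float)
def ray(uv,n):
    K,r,t=cal(n); R=cv2.Rodrigues(r)[0]; d=R.T@np.linalg.inv(K)@np.array([uv[0],uv[1],1.]); return -R.T@t,d
def at_z(uv,z,n):
    o,d=ray(uv,n); return o+d*(z-o[2])/d[2]
def proj(P,n):
    K,r,t=cal(n); return cv2.projectPoints(np.array(P,float).reshape(-1,3),r,t,K,None)[0].reshape(-1,2)
def save(n,name):
    im=ctrl.get_image(n); cv2.imwrite(f"pics/{name}.png",im[:,:,::-1]); return im
E
python3 - <<'E'
from h import *
np.set_printoptions(precision=1,suppress=True)
Z=dict(press=0,stop=22,book=22,handle_hinge=186,handle_tip=188,heel=191,brush=0,paste_jar=0,weight=0,folder=0,platen=63,wheel=168)
for n in("top","scene"):
    save(n,n+"0"); print(n,ray((320,200),n))
    for k,z in Z.items():
        r=ctrl.pinpoint(k,n)
        print(k,[(round(a["score"],2),np.array(a["uv"]),at_z(a["uv"],z,n)) for a in r[:2]])
print(ctrl.get_obs(),ctrl.grip_point_offset)
E
```

```text
top (array([495.1,  44.5, 948.2]), array([ 0.,  0., -1.]))
press [(0.97, array([299.3, 172.9]), array([610. , 114.5,   0. ]))]
stop [(0.73, array([374. , 170.9]), array([606.7, -74.4,  22. ]))]
book [(0.72, array([292.3, 197.5]), array([546.1, 132. ,  22. ])), (0.72, array([421.5, 274.5]), array([ 347. , -181.6,   22. ]))]
handle_hinge [(0.62, array([267.2, 158.8]), array([618.8, 166.6, 186. ])), (0.35, array([304.9, 142.4]), array([650.7,  87.6, 186. ]))]
handle_tip [(0.96, array([309.7, 172.5]), array([587.4,  79.2, 188. ])), (0.35, array([301.4, 174.1]), array([584.6,  96.4, 188. ]))]
heel [(0.84, array([251.6, 145.3]), array([647.1, 197.4, 191. ])), (0.51, array([370.8, 211. ]), array([504.5, -43.2, 191. ]))]
brush [(0.89, array([229.3, 167.5]), array([629.4, 294.6,   0. ]))]
paste_jar [(0.55, array([370.7, 168.5]), array([615.8, -69. ,   0. ]))]
weight [(0.87, array([369.7, 208.6]), array([513.1, -62.7,   0. ])), (0.27, array([297.3, 175.1]), array([604.5, 119.8,   0. ]))]
folder [(0.71, array([199.7, 163.7]), array([641.6, 371. ,   0. ])), (0.28, array([298.4, 167.1]), array([625.1, 116.5,   0. ]))]
platen [(0.97, array([292.7, 168.6]), array([613.2, 125.5,  63. ]))]Traceback (most recent call last):
  File "<stdin>", line 7, in <module>
ValueError: it knows: book, brush, folder, handle_hinge, handle_tip, heel, paste_jar, platen, press, stop, weight
```

```bash
python3 -c "
import cv2,numpy as np
a=cv2.imread('pics/top0.png');b=cv2.imread('pics/scene0.png');print(a.shape)"
```

```text
(400, 640, 3)[ WARN:0@0.032] global loadsave.cpp:275 findDecoder imread_('pics/scene0.png'): can't open/read file: check file path/integrity
```

View pics/top0.png

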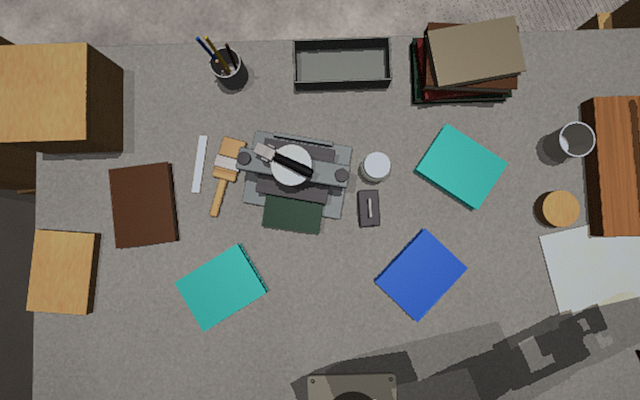

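The top view shows the press at about (297,172), its open front facing the robot and the book at (293,212). The handle is folded from its hinge near (267,153) to its tip near (311,174). The brush and folder are on the left, and the jar and weight are on the right.

```bash
python3 - <<'E'
from h import *
np.set_printoptions(precision=1,suppress=True)
im=cv2.imread("pics/top0.png")[115:250,185:400]
cv2.imwrite("pics/top0c.png",cv2.resize(im,(796,500),interpolation=cv2.INTER_CUBIC))
save("scene","scene0"); print(ray((320,200),"scene"))
for k in("book","handle_hinge","handle_tip","heel","stop","press"):
    print(k,[(round(a["score"],2),np.array(a["uv"])) for a in ctrl.pinpoint(k,"scene")[:2]])
o=ctrl.get_obs();print(o["t"],o["ee_pos"],o["orientation"],o["ft_force"],o["width"],ctrl.grip_point_offset, cal("top"))
E
```

```text
(array([1038.4, -624.5,  858.5]), array([-0.5,  0.6, -0.7]))
book [(0.6, array([321.3, 162.8])), (0.59, array([207.5, 255.9]))]
handle_hinge [(0.96, array([383.3, 176.1])), (0.4, array([396.6, 169.9]))]
handle_tip [(0.59, array([343.9, 184.8]))]
heel [(0.96, array([397. , 174.2]))]
stop [(0.81, array([382.3, 245.6])), (0.58, array([292.7, 258.5]))]
press [(0.68, array([359.6, 234.6]))]
0.95 [ 235.8 -578.8  222.7] [3.1 0.6 0. ] [1.2 0.7 0.8] 87.6071905744765 18.700000000000003 (array([[371.3,   0. , 324. ],
       [  0. , 371.3, 195. ],
       [  0. ,   0. ,   1. ]]), array([ 2.2, -2.2,  0.1]), array([ 68.8, 548.5, 916.9]))
```

View pics/top0c.png

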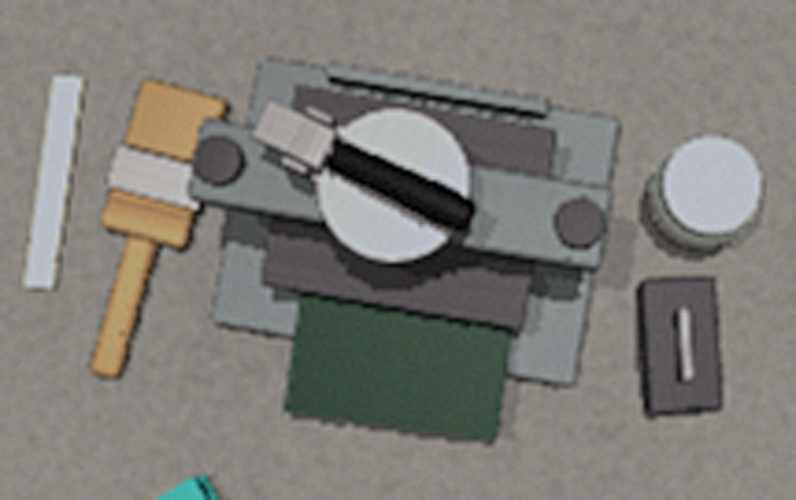

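View pics/scene0.png

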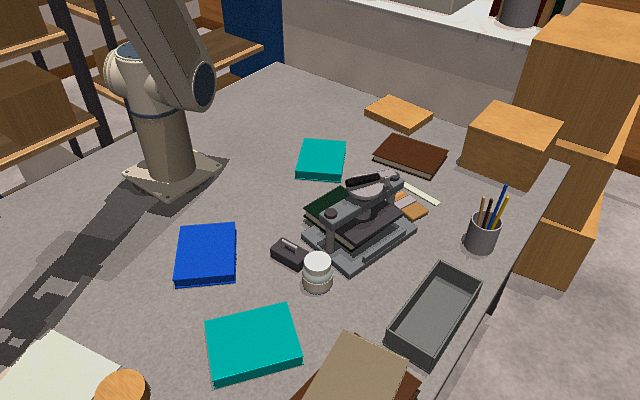

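```bash
cat >> h.py <<'E'
def fitpress(pts,n="top",z0=0):
    # pts: list of ((x,y,z) in press, uv); returns X,Y,yaw
    from scipy.optimize import least_squares
    P=np.array([p for p,_ in pts],float);U=np.array([u for _,u in pts],float)
    def w(s):
        c,q=np.cos(s[2]),np.sin(s[2]); return np.c_[s[0]+c*P[:,0]-q*P[:,1],s[1]+q*P[:,0]+c*P[:,1],P[:,2]]
    r=least_squares(lambda s:(proj(w(s),n)-U).ravel(),[600,120,0],x_scale=[10,10,.1]); return r.x,r.fun.reshape(-1,2)
E
python3 - <<'E'
from h import *
np.set_printoptions(precision=3,suppress=True)
f=lambda c:(np.array(c)+.5)/[796/215,500/135]-.5+[185,115]
pr=[((90,125,22),(260,60)),((90,-125,22),(620,120)),((-95,125,22),(215,322)),((-95,-125,22),(575,383)),((0,108,150),(217,160)),((0,-108,150),(580,222)),((0,0,174),(394,186))]
s,r=fitpress([(p,f(c)) for p,c in pr]);print("press",s,r)
R=np.array([[np.cos(s[2]),-np.sin(s[2])],[np.sin(s[2]),np.cos(s[2])]])
tp=lambda q:(q[:2]-s[:2])@R
for c,z in [((285,410),54),((495,440),54),((302,295),54),((510,337),54),((330,150),192),((470,210),195),((268,118),188),((315,155),192)]:
    w=at_z(f(c),z,"top"); print(c,w,tp(w))
for k,z in dict(handle_hinge=186,handle_tip=195,heel=191).items():
    w=at_z({'handle_hinge':(267.2,158.8),'handle_tip':(309.7,172.5),'heel':(251.6,145.3)}[k],z,"top");print(k,w,tp(w))
# network: scene hinge/tip/heel
for uv,z in [((383.3,176.1),186),((343.9,184.8),195),((397,174.2),191)]:
    w=at_z(uv,z,"scene");print("scene",w,tp(w),np.degrees(np.arctan2(*tp(w)[::-1])))
o=ray((318,208),"top")
E
```

```text
press [606.789 118.055  -0.197] [[-0.148 -0.712]
 [ 0.186 -0.734]
 [-1.137  0.603]
 [ 0.223  0.887]
 [ 0.19   0.202]
 [ 0.312 -0.099]
 [ 0.243 -0.177]]
(285, 410) [479.46  204.392  54.   ] [-141.766   59.741]
(495, 440) [456.181  68.531  54.   ] [-138.     -78.048]
(302, 295) [553.944 191.852  54.   ] [-66.268  62.024]
(510, 337) [522.571  56.902  54.   ] [-70.618 -76.456]
(330, 150) [625.037 151.937 192.   ] [11.262 36.798]
(470, 210) [588.827  74.97  195.   ] [ -9.18  -45.768]
(268, 118) [644.826 186.842 188.   ] [23.836 74.902]
(315, 155) [622.495 160.334 192.   ] [ 7.126 44.535]
handle_hinge [618.833 166.572 186.   ] [ 2.314 49.936]
handle_tip [586.554  78.874 195.   ] [-12.173 -42.384]
heel [647.072 197.44  191.   ] [23.963 85.734]
scene [636.049 158.168 186.   ] [20.842 45.064] 65.17992787944382
scene [586.811  63.637 195.   ] [ -8.938 -57.276] -98.86993116308905
scene [661.041 178.913 191.   ] [41.289 70.301] 59.57371017410804
```

```bash
cat >> h.py <<'E'
S=np.array([606.8,118.1,-.197])
def p2w(x,y):
    c,q=np.cos(S[2]),np.sin(S[2]); return np.array([S[0]+c*x-q*y,S[1]+q*x+c*y])
def w2p(w):
    c,q=np.cos(S[2]),np.sin(S[2]); d=np.array(w[:2])-S[:2]; return np.array([c*d[0]+q*d[1],-q*d[0]+c*d[1]])
def st():
    o=ctrl.get_obs(); R=cv2.Rodrigues(np.array(o["orientation"],float))[0]
    print("t",round(o["t"],2),"tcp",np.round(o["ee_pos"],1),"press",np.round(w2p(o["ee_pos"]),1),"yaw_x",round(np.degrees(np.arctan2(R[1,0],R[0,0])),2),"q",np.round(o["qpos"],2),"F",np.round(o["ft_force"],1),o["width"])
E
python3 - <<'E'
from h import *
st(); print(p2w(-190,-7),p2w(-150,-7),p2w(-110,-7),np.degrees(S[2]))
for k,z in dict(book=22).items():
    for n in("top",): 
        for b in ctrl.outline_of(k,n)[:3]: print(b["score"],b["box"])
E
```

```text
t 0.95 tcp [ 235.8 -578.8  222.7] press [-227.4 -756.1] yaw_x 22.16 q [-1.2   0.42  1.63  0.    1.09 -0.02] F [1.2 0.7 0.8] 87.6071905744765
[419.10484913 148.42375865] [458.33117611 140.594629  ] [497.5575031  132.76549934] -11.287268564077218
0.95 [175.9, 245.2, 268.8, 330.9]
0.92 [411.6, 125.2, 509.6, 212.8]
0.88 [373.1, 230.6, 467.7, 323.1]
```

apply_moves:
  targets:
    - {"tx": 0.04,"ty": 0.04,"tz": 0,"spin": 8}
    - {"tx": 0.08,"ty": 0.08,"tz": 0,"spin": 16}
    - {"tx": 0.11,"ty": 0.12,"tz": 0,"spin": 24}
    - {"tx": 0.14,"ty": 0.16,"tz": 0,"spin": 32}
    - {"tx": 0.16,"ty": 0.205,"tz": 0,"spin": 40}
    - {"tx": 0.17,"ty": 0.25,"tz": 0,"spin": 48}
    - {"tx": 0.18,"ty": 0.295,"tz": 0,"spin": 56}
    - {"tx": 0.18,"ty": 0.34,"tz": 0,"spin": 64}

```text
t: 1.8
ee_pos: [416.9, -237.1, 222.9]
orientation: [2.287, 2.152, 0.001]
ft_force: [1.6, 0.7, 0.4]
width: 87.9
grasp_force: 0.0
```

apply_moves:
  targets:
    - {"tx": 0.0,"ty": 0.045,"tz": 0,"spin": 8}
    - {"tx": 0,"ty": 0.09,"tz": 0,"spin": 16}
    - {"tx": 0,"ty": 0.135,"tz": 0,"spin": 24}
    - {"tx": 0,"ty": 0.18,"tz": 0,"spin": 32}
    - {"tx": 0,"ty": 0.225,"tz": 0,"spin": 40}
    - {"tx": 0,"ty": 0.27,"tz": 0,"spin": 48}
    - {"tx": 0,"ty": 0.315,"tz": 0,"spin": 56}
    - {"tx": 0,"ty": 0.36,"tz": 0,"spin": 64}

```text
t: 2.6
ee_pos: [415.6, 123.1, 223.1]
orientation: [0.8, 3.037, 0.001]
ft_force: [1.2, -0.4, 0.1]
width: 87.9
grasp_force: 0.0
```

```bash
python3 -c "
from h import *
st()"
```

```text
t 2.6 tcp [415.6 123.1 223.1] press [-188.5  -32.5] yaw_x 150.5 q [ 0.26  0.14  2.03 -0.    0.97 -0.8 ] F [ 1.2 -0.4  0.1] 87.89622456279449
```

apply_moves:
  targets:
    - {"tx": 0.0,"ty": 0.01,"tz": 0,"spin": 6}
    - {"tx": 0.003,"ty": 0.025,"tz": -0.03,"spin": 13}
    - {"tx": 0.0035,"ty": 0.0253,"tz": -0.07,"spin": 18.2}
    - {"tx": 0.0035,"ty": 0.0253,"tz": -0.11,"spin": 18.2}
    - {"tx": 0.0035,"ty": 0.0253,"tz": -0.15,"spin": 18.2}
    - {"tx": 0.0035,"ty": 0.0253,"tz": -0.18,"spin": 18.2}
    - {"tx": 0.0035,"ty": 0.0253,"tz": -0.188,"spin": 18.2}
    - {"tx": 0.0035,"ty": 0.0253,"tz": -0.188,"spin": 18.2}

```text
t: 3.4
ee_pos: [418.8, 146.3, 34.1]
orientation: [-0.318, -3.123, 0.001]
ft_force: [0.7, -0.1, 0.2]
width: 87.6
grasp_force: 0.0
```

```bash
python3 -c "
from h import *
st(); save('wrist','w1')"
```

```text
t 3.4 tcp [418.8 146.3  34.1] press [-189.9   -9.1] yaw_x 168.36 q [ 0.31  0.51  2.12 -0.    0.51 -1.06] F [ 0.7 -0.1  0.2] 87.64526016626348
```

View pics/w1.png

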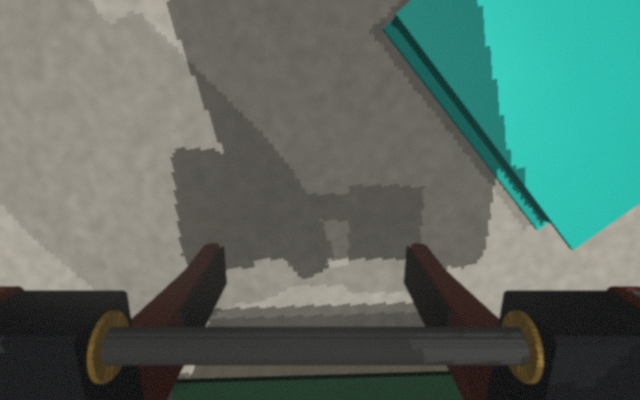

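The wrist view shows both open fingers, tips at about (215,250) and (415,250), in front of the green book's near edge at row 380. Nothing lies between them and the book.

apply_moves:
  targets:
    - {"tx": 0.015,"ty": -0.003,"tz": 0,"spin": 0.35}
    - {"tx": 0.0275,"ty": -0.0055,"tz": 0,"spin": 0.35}
    - {"tx": 0.035,"ty": -0.007,"tz": 0,"spin": 0.35}
    - {"tx": 0.041,"ty": -0.0082,"tz": 0,"spin": 0.35}
    - {"tx": 0.047,"ty": -0.0094,"tz": 0,"spin": 0.35}
    - {"tx": 0.053,"ty": -0.0106,"tz": 0,"spin": 0.35}
    - {"tx": 0.059,"ty": -0.0118,"tz": 0,"spin": 0.35}
    - {"tx": 0.064,"ty": -0.0128,"tz": 0,"spin": 0.35}

```text
t: 4.25
ee_pos: [481.8, 133.2, 34.8]
orientation: [-0.309, -3.123, 0.001]
ft_force: [-7.4, 1.1, 6.2]
width: 87.6
grasp_force: 3.8
```

```bash
python3 -c "
from h import *
st()"
```

```text
t 4.25 tcp [481.8 133.2  34.8] press [-125.5   -9.6] yaw_x 168.68 q [ 0.25  0.55  2.    0.    0.59 -1.13] F [-7.4  1.1  6.2] 87.60451672602314
```

apply_moves:
  targets:
    - {"tx": 0.003,"ty": -0.0006,"tz": 0,"spin": 0}
    - {"tx": 0.006,"ty": -0.0012,"tz": 0,"spin": 0}
    - {"tx": 0.008,"ty": -0.0016,"tz": 0,"spin": 0}
    - {"tx": 0.01,"ty": -0.002,"tz": 0,"spin": 0}
    - {"tx": 0.011,"ty": -0.0022,"tz": 0,"spin": 0}
    - {"tx": 0.012,"ty": -0.0024,"tz": 0,"spin": 0}
    - {"tx": 0.013,"ty": -0.0026,"tz": 0,"spin": 0}
    - {"tx": 0.013,"ty": -0.0026,"tz": 0,"spin": 0}

```text
t: 5.05
ee_pos: [494.9, 130.7, 34.8]
orientation: [-0.31, -3.123, 0.001]
ft_force: [-6.9, 0.9, 4.3]
width: 88.0
grasp_force: 3.0
```

```bash
python3 -c "
from h import *
st()"
```

```text
t 5.05 tcp [494.9 130.7  34.8] press [-112.2   -9.6] yaw_x 168.68 q [ 0.23  0.57  1.97  0.    0.61 -1.14] F [-6.9  0.9  4.3] 87.95927518268117
```

Not at the stop yet; continue 1 mm per row.

apply_moves:
  targets:
    - {"tx": 0.001,"ty": -0.0002,"tz": 0,"spin": 0}
    - {"tx": 0.002,"ty": -0.0004,"tz": 0,"spin": 0}
    - {"tx": 0.0025,"ty": -0.0005,"tz": 0,"spin": 0}
    - {"tx": 0.003,"ty": -0.0006,"tz": 0,"spin": 0}
    - {"tx": 0.003,"ty": -0.0006,"tz": 0,"spin": 0}
    - {"tx": 0.003,"ty": -0.0006,"tz": 0,"spin": 0}
    - {"tx": 0.003,"ty": -0.0006,"tz": 0,"spin": 0}
    - {"tx": 0.003,"ty": -0.0006,"tz": 0,"spin": 0}

```text
t: 5.85
ee_pos: [495.7, 130.4, 34.8]
orientation: [-0.309, -3.119, 0.002]
ft_force: [-11.8, 5.0, 10.9]
width: 87.7
grasp_force: 6.7
```

apply_moves:
  targets:
    - {"tx": 0.001,"ty": -0.0002,"tz": 0,"spin": 0}
    - {"tx": 0.002,"ty": -0.0004,"tz": 0,"spin": 0}
    - {"tx": 0.003,"ty": -0.0006,"tz": 0,"spin": 0}
    - {"tx": 0.003,"ty": -0.0006,"tz": 0,"spin": 0}
    - {"tx": 0.003,"ty": -0.0006,"tz": 0,"spin": 0}
    - {"tx": 0.003,"ty": -0.0006,"tz": 0,"spin": 0}
    - {"tx": 0.003,"ty": -0.0006,"tz": 0,"spin": 0}
    - {"tx": 0.003,"ty": -0.0006,"tz": 0,"spin": 0}

```text
t: 6.65
ee_pos: [495.7, 130.1, 34.5]
orientation: [-0.309, -3.114, 0.003]
ft_force: [-21.7, 10.0, 18.1]
width: 88.0
grasp_force: 11.6
```

```bash
python3 -c "
from h import *
st();save('top','top1')
im=cv2.imread('pics/top1.png')[115:250,185:400]
cv2.imwrite('pics/top1c.png',cv2.resize(im,(796,500),interpolation=cv2.INTER_CUBIC))"
```

```text
t 6.65 tcp [495.7 130.1  34.5] press [-111.3  -10. ] yaw_x 168.66 q [ 0.23  0.57  1.97  0.    0.62 -1.14] F [-21.7  10.   18.1] 87.99239400063166
```

apply_moves:
  targets:
    - {"tx": -0.03,"ty": 0.006,"tz": 0,"spin": 0}
    - {"tx": -0.06,"ty": 0.012,"tz": 0,"spin": 0}
    - {"tx": -0.085,"ty": 0.017,"tz": 0.01,"spin": -8}
    - {"tx": -0.085,"ty": 0.017,"tz": 0.06,"spin": -16}
    - {"tx": -0.085,"ty": 0.017,"tz": 0.11,"spin": -24}
    - {"tx": -0.085,"ty": 0.017,"tz": 0.16,"spin": -32}
    - {"tx": -0.085,"ty": 0.017,"tz": 0.21,"spin": -40}
    - {"tx": -0.085,"ty": 0.017,"tz": 0.235,"spin": -48}
  gripper: 1

```text
t: 7.5
ee_pos: [419.2, 147.2, 274.7]
orientation: [1.56, 2.721, 0.008]
ft_force: [0.3, 1.4, -1.0]
width: 27.4
grasp_force: 0.0
```

```bash
python3 - <<'E'
from h import *
st();save('top','top1')
im=cv2.imread('pics/top1.png')[115:250,185:400]
cv2.imwrite('pics/top1c.png',cv2.resize(im,(796,500),interpolation=cv2.INTER_CUBIC))
for k,z in dict(handle_hinge=186,handle_tip=190,heel=191).items():
  for n in("top",):
    for a in ctrl.pinpoint(k,n)[:2]:
        w=at_z(a["uv"],z,n);p=w2p(w);print(k,a["score"],np.round(a["uv"],1),w,p,np.arctan2(p[1],p[0]))
E
```

```text
t 7.5 tcp [419.2 147.2 274.7] press [-189.6   -8.1] yaw_x 120.36 q [ 0.31  0.08  1.96 -0.    1.09 -0.22] F [ 0.3  1.4 -1. ] 27.360962621452906
handle_hinge 0.65 [267.8 157.2] [622.13530963 165.26009425 186.        ] [ 5.80813444 49.24948513] 1.4534056560207622
handle_hinge 0.31 [367.2 210.6] [505.63429135 -36.42996049 186.        ] [ -68.96310176 -171.34205523] -1.9534455924111729
handle_tip 0.84 [312.5 170.7] [590.70370632  73.25156486 190.        ] [ -7.00685663 -47.13148379] -1.7183815292313933
handle_tip 0.62 [368.1 210.2] [506.33969029 -37.86610009 190.        ] [ -67.99025345 -172.61235078] -1.9460242631895746
heel 0.57 [250.6 150.2] [636.93488687 199.68336331 191.        ] [13.58385492 85.90364056] 1.4139659143112038
```

View pics/top1c.png

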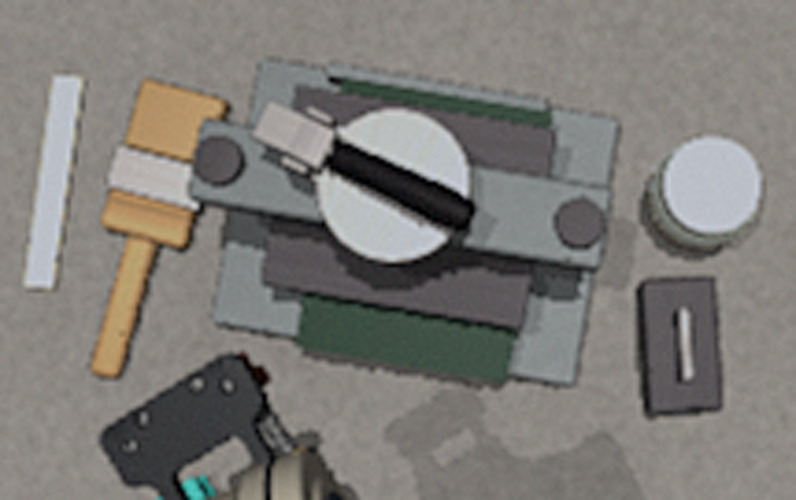

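The book now sits home, with its green strip running up to the stop lip at (345–548, 80–120) in the crop. The handle and wheel have not moved and the bystanders are where they were. Now I move above the heel.

apply_moves:
  targets:
    - {"tx": 0.035,"ty": 0.006,"tz": 0,"spin": -8}
    - {"tx": 0.075,"ty": 0.013,"tz": 0,"spin": -16}
    - {"tx": 0.12,"ty": 0.02,"tz": 0,"spin": -24}
    - {"tx": 0.165,"ty": 0.028,"tz": 0,"spin": -32}
    - {"tx": 0.2,"ty": 0.033,"tz": 0,"spin": -40}
    - {"tx": 0.219,"ty": 0.0368,"tz": -0.02,"spin": -48}
    - {"tx": 0.219,"ty": 0.0368,"tz": -0.05,"spin": -56}
    - {"tx": 0.219,"ty": 0.0368,"tz": -0.075,"spin": -56}
  gripper: 1

```text
t: 8.5
ee_pos: [635.3, 183.1, 190.0]
orientation: [-2.654, -1.678, 0.007]
ft_force: [0.2, 1.8, 31.0]
width: 0.5
grasp_force: 20.0
```

```bash
python3 - <<'E'
from h import *
st();save('scene','s1')
im=cv2.imread('pics/s1.png')[110:260,280:460]
cv2.imwrite('pics/s1c.png',cv2.resize(im,(720,600),interpolation=cv2.INTER_CUBIC))
E
```

```text
t 8.5 tcp [635.3 183.1 190. ] press [15.2 69.3] yaw_x 64.6 q [0.26 0.51 1.57 0.   1.07 0.71] F [ 0.2  1.8 31. ] 0.507837355859295
```

View pics/s1c.png

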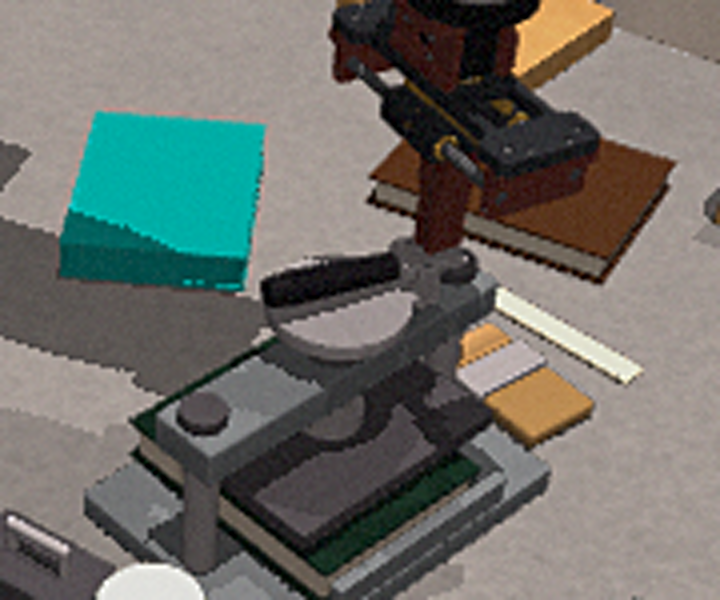

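The finger stands right beside the hinge, at about (440,240) in the crop, with 31 N on it, and the handle is still folded. It is probably on the cheeks, so I'll lift and shift outward.

apply_moves:
  targets:
    - {"tx": 0,"ty": 0,"tz": 0.005,"spin": 0}
    - {"tx": 0,"ty": 0,"tz": 0.012,"spin": 0}
    - {"tx": 0.0,"ty": 0.0,"tz": 0.015,"spin": 0}
    - {"tx": 0.003,"ty": 0.006,"tz": 0.015,"spin": 0}
    - {"tx": 0.005,"ty": 0.0085,"tz": 0.015,"spin": 0}
    - {"tx": 0.005,"ty": 0.0085,"tz": 0.015,"spin": 0}
    - {"tx": 0.005,"ty": 0.0085,"tz": 0.015,"spin": 0}
    - {"tx": 0.005,"ty": 0.0085,"tz": 0.015,"spin": 0}

```text
t: 9.35
ee_pos: [641.1, 192.1, 209.6]
orientation: [-2.654, -1.681, 0.0]
ft_force: [-0.5, -0.5, -0.3]
width: 0.4
grasp_force: 0.0
```

```bash
python3 - <<'E'
from h import *
st()
for k,z in dict(handle_hinge=186,handle_tip=190).items():
  for n in("top","scene"):
    ctrl.get_image(n)
    for a in ctrl.pinpoint(k,n)[:1]:
        w=at_z(a["uv"],z,n);p=w2p(w);print(k,n,a["score"],np.round(a["uv"],1),w,p)
E
```

```text
t 9.35 tcp [641.1 192.1 209.6] press [19.2 79.3] yaw_x 64.72 q [ 0.27  0.5   1.53 -0.    1.11  0.71] F [-0.5 -0.5 -0.3] 0.3962123836611786
handle_hinge top 0.73 [266.8 152.7] [631.6021257  167.14770585 186.        ] [14.7223861  52.95351013]
handle_hinge scene 0.92 [386.4 177.1] [643.94295567 159.40868999 186.        ] [28.33926586 47.77962992]
handle_tip top 0.64 [306.4 167.5] [597.69618182  85.61061365 190.        ] [ -2.56864326 -33.64285664]
handle_tip scene 0.58 [350.3 173.2] [570.03781881 114.38292663 190.        ] [-35.32359727 -10.84057546]
```

```bash
cat >> h.py <<'E'
def tri(uvs):
    A=0;b=0
    for n,uv in uvs.items():
        o,d=ray(uv,n); d=d/np.linalg.norm(d); M=np.eye(3)-np.outer(d,d); A=A+M; b=b+M@o
    return np.linalg.solve(A,b)
def look(ks=("handle_hinge","handle_tip")):
    for n in("top","scene"): ctrl.get_image(n)
    for k in ks:
        u={}
        for n in("top","scene"):
            r=ctrl.pinpoint(k,n)
            if r: u[n]=r[0]["uv"]
        if len(u)==2:
            w=tri(u);p=w2p(w);print(k,np.round(w,1),"press r",round(np.hypot(*p),1),"ang",round(np.degrees(np.arctan2(p[1],p[0])),1),"z",round(w[2],1), u)
E
python3 - <<'E'
from h import *
print(tri({"top":(312.5,170.7),"scene":(343.9,184.8)}),tri({"top":(267.8,157.2),"scene":(383.3,176.1)}))
look()
E
```

```text
[587.22653096  70.56315952 191.35419888] [626.80546403 169.2136987  174.09677526]
handle_hinge [631.7 172.9 174.6] press r 60.2 ang 76.9 z 174.6 {'top': [264.9, 153.6], 'scene': [384.4, 176.2]}
handle_tip [587.5  81.1 212.9] press r 41.7 ang -106.2 z 212.9 {'top': [308.9, 171.9], 'scene': [349.9, 175.0]}
```

The handle did rise to about 0.25 rad, so the heel works. Press it down gently from here.

apply_moves:
  targets:
    - {"tx": -0.0024,"ty": -0.005,"tz": -0.008,"spin": 0}
    - {"tx": -0.0024,"ty": -0.005,"tz": -0.016,"spin": 0}
    - {"tx": -0.0024,"ty": -0.005,"tz": -0.021,"spin": 0}
    - {"tx": -0.0024,"ty": -0.005,"tz": -0.025,"spin": 0}
    - {"tx": -0.0024,"ty": -0.005,"tz": -0.029,"spin": 0}
    - {"tx": -0.0024,"ty": -0.005,"tz": -0.033,"spin": 0}
    - {"tx": -0.0024,"ty": -0.005,"tz": -0.037,"spin": 0}
    - {"tx": -0.0024,"ty": -0.005,"tz": -0.04,"spin": 0}

```text
t: 10.85
ee_pos: [640.1, 187.9, 170.4]
orientation: [2.653, 1.681, 0.005]
ft_force: [1.0, 1.8, 3.2]
width: 0.5
grasp_force: 2.0
```

```bash
python3 - <<'E'
from h import *
st();look()
E
```

```text
t 10.85 tcp [640.1 187.9 170.4] press [19. 75.] yaw_x 64.71 q [0.27 0.54 1.57 0.   1.03 0.71] F [1.  1.8 3.2] 0.4864004063180873
handle_tip [613.6 126.7 276.8] press r 11.0 ang 63.1 z 276.8 {'top': [280.0, 152.1], 'scene': [370.2, 147.3]}
```

apply_moves:
  targets:
    - {"tx": 0.001,"ty": 0.002,"tz": 0.04,"spin": 0}
    - {"tx": 0.001,"ty": 0.002,"tz": 0.085,"spin": 0}
    - {"tx": 0.001,"ty": 0.002,"tz": 0.13,"spin": 0}
    - {"tx": 0.0,"ty": 0.0,"tz": 0.155,"spin": 0}
    - {"tx": -0.018,"ty": -0.038,"tz": 0.155,"spin": 0}
    - {"tx": -0.036,"ty": -0.076,"tz": 0.155,"spin": 0}
    - {"tx": -0.05,"ty": -0.105,"tz": 0.15,"spin": 0}
    - {"tx": -0.05,"ty": -0.105,"tz": 0.11,"spin": 0}

```text
t: 11.95
ee_pos: [589.2, 79.2, 283.3]
orientation: [2.653, 1.676, 0.007]
ft_force: [0.7, 0.6, -0.2]
width: 0.2
grasp_force: 0.0
```

apply_moves:
  targets:
    - {"tx": 0,"ty": 0,"tz": -0.03,"spin": 0}
    - {"tx": 0,"ty": 0,"tz": -0.05,"spin": 0}
    - {"tx": 0.0,"ty": 0.0,"tz": -0.055,"spin": 0}
    - {"tx": 0.0043,"ty": 0.009,"tz": -0.055,"spin": 0}
    - {"tx": 0.0086,"ty": 0.018,"tz": -0.055,"spin": 0}
    - {"tx": 0.0129,"ty": 0.027,"tz": -0.055,"spin": 0}
    - {"tx": 0.0172,"ty": 0.036,"tz": -0.055,"spin": 0}
    - {"tx": 0.0207,"ty": 0.043,"tz": -0.055,"spin": 0}

```text
t: 12.75
ee_pos: [610.4, 126.3, 225.5]
orientation: [2.653, 1.682, 0.002]
ft_force: [0.4, -1.7, 1.0]
width: 0.7
grasp_force: 0.7
```

```bash
python3 - <<'E'
from h import *
st();look()
E
```

```text
t 12.75 tcp [610.4 126.3 225.5] press [1.9 8.7] yaw_x 64.76 q [ 0.19  0.42  1.63 -0.    1.09  0.63] F [ 0.4 -1.7  1. ] 0.6756677992290464
```

apply_moves:
  targets:
    - {"tx": 0.0017,"ty": 0.0036,"tz": 0,"spin": 0}
    - {"tx": 0.0034,"ty": 0.0072,"tz": 0,"spin": 0}
    - {"tx": 0.0052,"ty": 0.0108,"tz": 0,"spin": 0}
    - {"tx": 0.0069,"ty": 0.0144,"tz": 0,"spin": 0}
    - {"tx": 0.0086,"ty": 0.018,"tz": 0,"spin": 0}
    - {"tx": 0.0099,"ty": 0.0208,"tz": 0,"spin": 0}
    - {"tx": 0.0103,"ty": 0.0217,"tz": 0,"spin": 0}
    - {"tx": 0.0103,"ty": 0.0217,"tz": 0,"spin": 0}

```text
t: 13.85
ee_pos: [619.9, 147.0, 224.6]
orientation: [2.654, 1.682, -0.0]
ft_force: [-0.2, -0.6, 0.6]
width: 0.5
grasp_force: 0.3
```

```bash
python3 - <<'E'
from h import *
st();look()
E
```

```text
t 13.85 tcp [619.9 147.  224.6] press [ 7.2 30.9] yaw_x 64.72 q [ 0.21  0.44  1.6  -0.    1.1   0.66] F [-0.2 -0.6  0.6] 0.49707343144957494
handle_hinge [600.1 260.9 110.8] press r 143.0 ang 104.0 z 110.8 {'top': [229.1, 170.9], 'scene': [386.4, 175.2]}
```

Force is still small, so push on to the hard stop.

apply_moves:
  targets:
    - {"tx": 0.0009,"ty": 0.0018,"tz": 0,"spin": 0}
    - {"tx": 0.0017,"ty": 0.0036,"tz": 0,"spin": 0}
    - {"tx": 0.0022,"ty": 0.0045,"tz": 0,"spin": 0}
    - {"tx": 0.0026,"ty": 0.0054,"tz": 0,"spin": 0}
    - {"tx": 0.0026,"ty": 0.0054,"tz": 0,"spin": 0}
    - {"tx": 0.0026,"ty": 0.0054,"tz": 0,"spin": 0}
    - {"tx": 0.0026,"ty": 0.0054,"tz": 0,"spin": 0}
    - {"tx": 0.0026,"ty": 0.0054,"tz": 0,"spin": 0}

```text
t: 14.95
ee_pos: [621.5, 149.0, 224.7]
orientation: [2.652, 1.679, -0.008]
ft_force: [-4.5, -14.4, 6.2]
width: 0.2
grasp_force: 7.5
```

```bash
python3 - <<'E'
from h import *
st()
E
```

```text
t 14.95 tcp [621.5 149.  224.7] press [ 8.4 33.2] yaw_x 64.68 q [ 0.22  0.44  1.59 -0.    1.11  0.66] F [ -4.5 -14.4   6.2] 0.17244938132152282
```

apply_moves:
  targets:
    - {"tx": -0.0065,"ty": -0.0135,"tz": 0,"spin": 0}
    - {"tx": -0.012,"ty": -0.025,"tz": 0.02,"spin": 0}
    - {"tx": -0.012,"ty": -0.025,"tz": 0.06,"spin": 0}
    - {"tx": -0.012,"ty": -0.025,"tz": 0.095,"spin": 0}
    - {"tx": -0.012,"ty": -0.025,"tz": 0.095,"spin": 0}
    - {"tx": -0.012,"ty": -0.025,"tz": 0.095,"spin": 0}
    - {"tx": -0.012,"ty": -0.025,"tz": 0.095,"spin": 0}
    - {"tx": -0.012,"ty": -0.025,"tz": 0.095,"spin": 0}
  gripper: -1

```text
t: 15.75
ee_pos: [609.7, 127.2, 318.0]
orientation: [-2.653, -1.681, 0.004]
ft_force: [0.8, -0.5, -0.4]
width: 61.2
grasp_force: 0.0
```

```bash
python3 - <<'E'
from h import *
st();look()
save("scene","s2"); save("wrist","w2")
a=cv2.imread('pics/s2.png')[100:250,290:440]; b=cv2.imread('pics/w2.png')
cv2.imwrite('pics/m2.png',np.hstack([cv2.resize(a,(320,320)),cv2.resize(b,(480,300))[:320] if 0 else cv2.copyMakeBorder(cv2.resize(b,(480,300)),0,20,0,0,cv2.BORDER_CONSTANT)]))
for k,z in dict(handle_hinge=186,handle_tip=288).items():
    for x in ctrl.pinpoint(k,"wrist")[:1]: w=at_z(x["uv"],z,"wrist"); p=w2p(w); print(k,x,w,np.hypot(*p),np.arctan2(p[1],p[0]))
E
```

```text
t 15.75 tcp [609.7 127.2 318. ] press [1.1 9.5] yaw_x 64.72 q [0.19 0.33 1.54 0.   1.27 0.63] F [ 0.8 -0.5 -0.4] 61.157348949150204
handle_hinge {'uv': [318.2, 145.1], 'score': 0.69} [632.24459671 164.25726039 186.        ] 52.70597867806915 1.2639871682155672
handle_tip {'uv': [313.7, 164.9], 'score': 0.87} [629.57635338 166.23541669 288.        ] 53.252047972204096 1.325840157177867
```

View pics/m2.png

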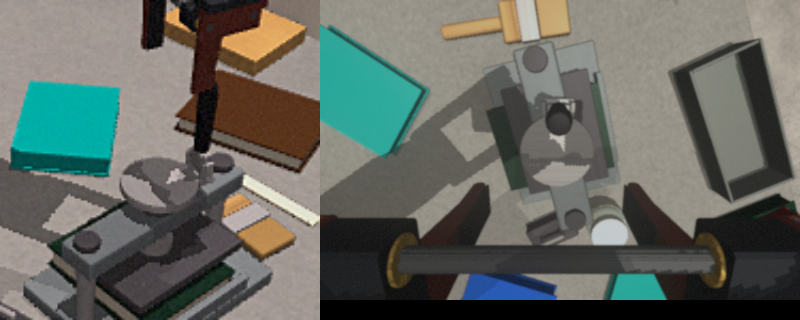

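The handle stands upright. In the scene view it is at about (205,120) with the fingers behind it, and in the wrist view its round black end is at about (558,120). Next I move over it, go down and grasp the sleeve.

apply_moves:
  targets:
    - {"tx": 0.01,"ty": 0.019,"tz": 0,"spin": 0}
    - {"tx": 0.02,"ty": 0.038,"tz": 0,"spin": 0}
    - {"tx": 0.02,"ty": 0.038,"tz": -0.015,"spin": 0}
    - {"tx": 0.02,"ty": 0.038,"tz": -0.035,"spin": 0}
    - {"tx": 0.02,"ty": 0.038,"tz": -0.055,"spin": 0}
    - {"tx": 0.02,"ty": 0.038,"tz": -0.075,"spin": 0}
    - {"tx": 0.02,"ty": 0.038,"tz": -0.083,"spin": 0}
    - {"tx": 0.02,"ty": 0.038,"tz": -0.083,"spin": 0}
  gripper: -1

```text
t: 17.05
ee_pos: [629.3, 164.6, 234.9]
orientation: [-2.653, -1.681, 0.005]
ft_force: [0.7, -0.7, 0.1]
width: 88.1
grasp_force: 0.0
```

apply_moves:
  targets:
    - {"tx": 0,"ty": 0,"tz": 0,"spin": 0}
    - {"tx": 0,"ty": 0,"tz": 0,"spin": 0}
    - {"tx": 0,"ty": 0,"tz": 0,"spin": 0}
    - {"tx": 0,"ty": 0,"tz": 0,"spin": 0}
    - {"tx": 0,"ty": 0,"tz": 0,"spin": 0}
    - {"tx": 0,"ty": 0,"tz": 0,"spin": 0}
    - {"tx": 0,"ty": 0,"tz": 0,"spin": 0}
    - {"tx": 0,"ty": 0,"tz": 0,"spin": 0}
  gripper: 1

```text
t: 17.85
ee_pos: [630.5, 165.3, 236.6]
orientation: [-2.654, -1.681, 0.0]
ft_force: [0.8, 0.2, -0.9]
width: 27.2
grasp_force: 0.0
```

```bash
python3 - <<'E'
from h import *
st()
o=ctrl.get_obs();e=np.array(o["ee_pos"])[:2]
th=np.arctan2(*(e-S[:2])[::-1]);print(np.degrees(th),np.hypot(*(e-S[:2])))
th0=th
for c in range(7):
    # 8 rows x 0.11 rad
    b=S[:2]+52*np.array([np.cos(th),np.sin(th)]) if c else e
    print([tuple(np.round((S[:2]+52*np.array([np.cos(th-.11*i),np.sin(th-.11*i)])-b)/1000,4)) for i in range(1,9)]); th-=.88
E
```

```text
t 17.85 tcp [630.5 165.3 236.6] press [14.  50.9] yaw_x 64.71 q [ 0.24  0.45  1.56 -0.    1.14  0.68] F [ 0.8  0.2 -0.9] 27.200841048519578
63.36158019466238 52.769507376590056
[(np.float64(0.0046), np.float64(-0.0035)), (np.float64(0.0092), np.float64(-0.0069)), (np.float64(0.0135), np.float64(-0.0108)), (np.float64(0.0172), np.float64(-0.015)), (np.float64(0.0205), np.float64(-0.0197)), (np.float64(0.0233), np.float64(-0.0247)), (np.float64(0.0254), np.float64(-0.03)), (np.float64(0.027), np.float64(-0.0355))]
[(np.float64(0.001), np.float64(-0.0056)), (np.float64(0.0013), np.float64(-0.0113)), (np.float64(0.001), np.float64(-0.0171)), (np.float64(0.0001), np.float64(-0.0227)), (np.float64(-0.0014), np.float64(-0.0282)), (np.float64(-0.0035), np.float64(-0.0335)), (np.float64(-0.0062), np.float64(-0.0386)), (np.float64(-0.0094), np.float64(-0.0433))]
[(np.float64(-0.0037), np.float64(-0.0043)), (np.float64(-0.0079), np.float64(-0.0082)), (np.float64(-0.0125), np.float64(-0.0117)), (np.float64(-0.0174), np.float64(-0.0146)), (np.float64(-0.0226), np.float64(-0.0169)), (np.float64(-0
[... 772 characters left out ...]
64(-0.0126), np.float64(0.0425))]
[(np.float64(0.0012), np.float64(0.0056)), (np.float64(0.003), np.float64(0.011)), (np.float64(0.0053), np.float64(0.0162)), (np.float64(0.0083), np.float64(0.0211)), (np.float64(0.0117), np.float64(0.0257)), (np.float64(0.0156), np.float64(0.0299)), (np.float64(0.02), np.float64(0.0335)), (np.float64(0.0247), np.float64(0.0367))]
[(np.float64(0.0051), np.float64(0.0027)), (np.float64(0.0104), np.float64(0.0047)), (np.float64(0.0159), np.float64(0.0062)), (np.float64(0.0216), np.float64(0.0071)), (np.float64(0.0273), np.float64(0.0073)), (np.float64(0.033), np.float64(0.007)), (np.float64(0.0386), np.float64(0.006)), (np.float64(0.0441), np.float64(0.0043))]
```

apply_moves:
  targets:
    - {"tx": 0,"ty": 0,"tz": 0,"spin": 0}
    - {"tx": 0,"ty": 0,"tz": 0,"spin": 0}
    - {"tx": 0,"ty": 0,"tz": 0,"spin": 0}
    - {"tx": 0,"ty": 0,"tz": 0,"spin": 0}
    - {"tx": 0,"ty": 0,"tz": 0,"spin": 0}
    - {"tx": 0,"ty": 0,"tz": 0,"spin": 0}
    - {"tx": 0,"ty": 0,"tz": 0,"spin": 0}
    - {"tx": 0,"ty": 0,"tz": 0,"spin": 0}
  gripper: 1

```text
t: 18.65
ee_pos: [630.5, 165.3, 236.7]
orientation: [-2.654, -1.681, 0.0]
ft_force: [-0.8, -0.4, -0.9]
width: 20.9
grasp_force: 30.0
```

```bash
cat > arc.py <<'E'
from h import *
import sys
st()
o=ctrl.get_obs();e=np.array(o["ee_pos"])[:2]; d=e-S[:2]
th=np.arctan2(d[1],d[0]);r=np.hypot(*d);print(np.degrees(th),"r",r,"q est",1.4+S[2]*-1*-1-th if 0 else (1.4-(th-S[2]))%(2*np.pi), "F radial", np.dot(o["ft_force"][:2],d/r),"tang cw",np.dot(o["ft_force"][:2],[d[1]/r,-d[0]/r]), o["grasp_force"])
E
python3 arc.py
```

```text
t 18.65 tcp [630.5 165.3 236.7] press [14.  50.9] yaw_x 64.71 q [0.24 0.45 1.56 0.   1.14 0.68] F [-0.8 -0.4 -0.9] 20.903452927848658
63.351953609409854 r 52.80299953270727 q est 0.09729982194509224 F radial -0.6996480807640115 tang cw -0.5803078369102783 29.99992006458342
```

apply_moves:
  targets:
    - {"tx": 0.0046,"ty": -0.003,"tz": 0,"spin": 0}
    - {"tx": 0.0092,"ty": -0.0066,"tz": 0,"spin": 0}
    - {"tx": 0.0135,"ty": -0.0105,"tz": 0,"spin": 0}
    - {"tx": 0.0173,"ty": -0.0148,"tz": 0,"spin": 0}
    - {"tx": 0.0206,"ty": -0.0195,"tz": 0,"spin": 0}
    - {"tx": 0.0234,"ty": -0.0245,"tz": 0,"spin": 0}
    - {"tx": 0.0255,"ty": -0.0298,"tz": 0,"spin": 0}
    - {"tx": 0.0271,"ty": -0.0353,"tz": 0,"spin": 0}

```text
t: 19.45
ee_pos: [657.9, 129.5, 236.7]
orientation: [2.654, 1.681, 0.0]
ft_force: [-1.1, 2.7, 0.1]
width: 20.7
grasp_force: 30.0
```

```bash
python3 arc.py
```

```text
t 19.45 tcp [657.9 129.5 236.7] press [47.8 21.2] yaw_x 64.71 q [0.18 0.48 1.51 0.   1.16 0.62] F [-1.1  2.7  0.1] 20.67974990085103
12.598682414165467 r 52.32368164720686 q est 0.9831115104597046 F radial -0.4624211828776581 tang cw -2.8664150991575608 29.99998108483851
```

Excellent; continue the arc.

apply_moves:
  targets:
    - {"tx": 0.001,"ty": -0.0056,"tz": 0,"spin": 0}
    - {"tx": 0.0013,"ty": -0.0113,"tz": 0,"spin": 0}
    - {"tx": 0.001,"ty": -0.0171,"tz": 0,"spin": 0}
    - {"tx": 0.0001,"ty": -0.0227,"tz": 0,"spin": 0}
    - {"tx": -0.0014,"ty": -0.0282,"tz": 0,"spin": 0}
    - {"tx": -0.0035,"ty": -0.0335,"tz": 0,"spin": 0}
    - {"tx": -0.0062,"ty": -0.0386,"tz": 0,"spin": 0}
    - {"tx": -0.0094,"ty": -0.0433,"tz": 0,"spin": 0}

```text
t: 20.25
ee_pos: [648.0, 86.3, 236.7]
orientation: [-2.654, -1.681, -0.0]
ft_force: [0.3, 2.3, -0.5]
width: 20.8
grasp_force: 30.0
```

```bash
python3 arc.py
```

```text
t 20.25 tcp [648.   86.3 236.7] press [ 46.6 -23.1] yaw_x 64.71 q [0.11 0.45 1.55 0.   1.14 0.56] F [ 0.3  2.3 -0.5] 20.755651717854885
-37.66423999267898 r 51.99946238630552 q est 1.860364998133573 F radial -1.1522354298347626 tang cw -2.0384145904789643 29.999874467030168
```

apply_moves:
  targets:
    - {"tx": -0.0037,"ty": -0.0043,"tz": 0,"spin": 0}
    - {"tx": -0.0079,"ty": -0.0082,"tz": 0,"spin": 0}
    - {"tx": -0.0125,"ty": -0.0117,"tz": 0,"spin": 0}
    - {"tx": -0.0174,"ty": -0.0146,"tz": 0,"spin": 0}
    - {"tx": -0.0226,"ty": -0.0169,"tz": 0,"spin": 0}
    - {"tx": -0.0281,"ty": -0.0187,"tz": 0,"spin": 0}
    - {"tx": -0.0337,"ty": -0.0198,"tz": 0,"spin": 0}
    - {"tx": -0.0394,"ty": -0.0203,"tz": 0,"spin": 0}

```text
t: 21.05
ee_pos: [608.5, 66.3, 236.7]
orientation: [2.654, 1.681, 0.001]
ft_force: [2.7, 4.5, -3.7]
width: 21.0
grasp_force: 30.0
```

apply_moves:
  targets:
    - {"tx": -0.0057,"ty": 0.0001,"tz": 0,"spin": 0}
    - {"tx": -0.0114,"ty": 0.0008,"tz": 0,"spin": 0}
    - {"tx": -0.0169,"ty": 0.0022,"tz": 0,"spin": 0}
    - {"tx": -0.0223,"ty": 0.0041,"tz": 0,"spin": 0}
    - {"tx": -0.0274,"ty": 0.0067,"tz": 0,"spin": 0}
    - {"tx": -0.0323,"ty": 0.0097,"tz": 0,"spin": 0}
    - {"tx": -0.0367,"ty": 0.0133,"tz": 0,"spin": 0}
    - {"tx": -0.0407,"ty": 0.0174,"tz": 0,"spin": 0}

```text
t: 21.85
ee_pos: [568.3, 83.4, 236.7]
orientation: [2.652, 1.681, 0.001]
ft_force: [4.6, 1.4, -5.5]
width: 20.9
grasp_force: 30.0
```

```bash
python3 arc.py
```

```text
t 21.85 tcp [568.3  83.4 236.7] press [-31.  -41.6] yaw_x 64.72 q [ 0.13  0.33  1.73 -0.    1.08  0.57] F [ 4.6  1.4 -5.5] 20.94994348447372
-138.0016913722167 r 51.86210703175379 q est 3.6115838877662325 F radial -4.3657881444841555 tang cw -2.0034398618132148 29.99916784465313
```

apply_moves:
  targets:
    - {"tx": -0.0031,"ty": 0.0046,"tz": 0,"spin": 0}
    - {"tx": -0.0058,"ty": 0.0095,"tz": 0,"spin": 0}
    - {"tx": -0.0079,"ty": 0.0147,"tz": 0,"spin": 0}
    - {"tx": -0.0096,"ty": 0.02,"tz": 0,"spin": 0}
    - {"tx": -0.0108,"ty": 0.0254,"tz": 0,"spin": 0}
    - {"tx": -0.0115,"ty": 0.0311,"tz": 0,"spin": 0}
    - {"tx": -0.0116,"ty": 0.0368,"tz": 0,"spin": 0}
    - {"tx": -0.0111,"ty": 0.0423,"tz": 0,"spin": 0}

```text
t: 22.65
ee_pos: [556.4, 126.6, 236.6]
orientation: [-2.653, -1.681, 0.002]
ft_force: [-3.3, -3.2, 0.8]
width: 20.8
grasp_force: 30.0
```

```bash
python3 arc.py
```

```text
t 22.65 tcp [556.4 126.6 236.6] press [-51.1  -1.5] yaw_x 64.72 q [0.2  0.33 1.74 0.   1.08 0.64] F [-3.3 -3.2  0.8] 20.778867104258957
170.4328587486265 r 51.15627913362547 q est 4.511570768429631 F radial 2.6864547101026757 tang cw -3.7146304072935763 29.99996923841536
```

apply_moves:
  targets:
    - {"tx": 0.0012,"ty": 0.0056,"tz": 0,"spin": 0}
    - {"tx": 0.003,"ty": 0.011,"tz": 0,"spin": 0}
    - {"tx": 0.0053,"ty": 0.0162,"tz": 0,"spin": 0}
    - {"tx": 0.0083,"ty": 0.0211,"tz": 0,"spin": 0}
    - {"tx": 0.0117,"ty": 0.0257,"tz": 0,"spin": 0}
    - {"tx": 0.0156,"ty": 0.0296,"tz": 0,"spin": 0}
    - {"tx": 0.02,"ty": 0.0332,"tz": 0,"spin": 0}
    - {"tx": 0.0247,"ty": 0.0363,"tz": 0,"spin": 0}

```text
t: 23.45
ee_pos: [581.7, 163.4, 236.6]
orientation: [-2.653, -1.681, -0.0]
ft_force: [-5.2, -0.3, 1.1]
width: 21.3
grasp_force: 30.0
```

```bash
python3 arc.py
```

```text
t 23.45 tcp [581.7 163.4 236.6] press [-33.4  39.5] yaw_x 64.71 q [0.25 0.38 1.67 0.   1.1  0.69] F [-5.2 -0.3  1.1] 21.268072282713767
118.93530450038124 r 51.7771926266425 q est 5.410372646785904 F radial 2.319858897095081 tang cw -4.71501790815553 30.000330079346895
```

apply_moves:
  targets:
    - {"tx": 0.0051,"ty": 0.0027,"tz": 0,"spin": 0}
    - {"tx": 0.0104,"ty": 0.0047,"tz": 0,"spin": 0}
    - {"tx": 0.0159,"ty": 0.0062,"tz": 0,"spin": 0}
    - {"tx": 0.0216,"ty": 0.0071,"tz": 0,"spin": 0}
    - {"tx": 0.0273,"ty": 0.0073,"tz": 0,"spin": 0}
    - {"tx": 0.03,"ty": 0.0072,"tz": 0,"spin": 0}
    - {"tx": 0.0315,"ty": 0.0071,"tz": 0,"spin": 0}
    - {"tx": 0.033,"ty": 0.007,"tz": 0,"spin": 0}

```text
t: 24.25
ee_pos: [613.2, 169.8, 236.6]
orientation: [-2.652, -1.679, 0.005]
ft_force: [-12.6, 4.3, 5.1]
width: 20.7
grasp_force: 30.0
```

```bash
python3 arc.py
```

```text
t 24.25 tcp [613.2 169.8 236.6] press [-3.8 51.9] yaw_x 64.69 q [0.25 0.43 1.59 0.   1.13 0.69] F [-12.6   4.3   5.1] 20.65770866419873
82.91662596328658 r 52.05342806151569 q est 6.0390171794756204 F radial 2.738608215339772 tang cw -13.023723769377025 30.00197483226657
```

At the stop. Nudge the handle outward (upright), relax, release and lift.

apply_moves:
  targets:
    - {"tx": -0.0005,"ty": 0.001,"tz": 0,"spin": 0}
    - {"tx": -0.001,"ty": 0.002,"tz": 0,"spin": 0}
    - {"tx": -0.001,"ty": 0.003,"tz": 0,"spin": 0}
    - {"tx": -0.001,"ty": 0.003,"tz": 0,"spin": 0}
    - {"tx": -0.001,"ty": 0.003,"tz": 0,"spin": 0}
    - {"tx": -0.001,"ty": 0.003,"tz": 0,"spin": 0}
    - {"tx": -0.001,"ty": 0.003,"tz": 0,"spin": 0}
    - {"tx": -0.001,"ty": 0.003,"tz": 0,"spin": 0}

```text
t: 25.05
ee_pos: [612.8, 171.1, 236.6]
orientation: [2.654, 1.681, -0.005]
ft_force: [-7.8, -2.4, 2.3]
width: 21.1
grasp_force: 30.0
```

apply_moves:
  targets:
    - {"tx": 0,"ty": 0,"tz": 0,"spin": 0}
    - {"tx": 0,"ty": 0,"tz": 0,"spin": 0}
    - {"tx": 0,"ty": 0,"tz": 0,"spin": 0}
    - {"tx": 0,"ty": 0,"tz": 0,"spin": 0}
    - {"tx": 0,"ty": 0,"tz": 0,"spin": 0}
    - {"tx": 0,"ty": 0,"tz": 0,"spin": 0}
    - {"tx": 0,"ty": 0,"tz": 0,"spin": 0}
    - {"tx": 0,"ty": 0,"tz": 0,"spin": 0}
  gripper: -1

```text
t: 25.85
ee_pos: [613.7, 172.4, 236.7]
orientation: [2.654, 1.681, -0.0]
ft_force: [-0.8, -0.8, 0.1]
width: 81.3
grasp_force: 0.0
```

apply_moves:
  targets:
    - {"tx": 0,"ty": 0,"tz": 0.01,"spin": 0}
    - {"tx": 0,"ty": 0,"tz": 0.03,"spin": 0}
    - {"tx": 0,"ty": 0,"tz": 0.06,"spin": 0}
    - {"tx": 0,"ty": 0,"tz": 0.1,"spin": 0}
    - {"tx": 0,"ty": 0,"tz": 0.13,"spin": 0}
    - {"tx": -0.04,"ty": 0,"tz": 0.13,"spin": 0}
    - {"tx": -0.08,"ty": 0,"tz": 0.13,"spin": 0}
    - {"tx": -0.12,"ty": 0,"tz": 0.13,"spin": 0}

```text
t: 26.65
ee_pos: [492.4, 172.3, 367.5]
orientation: [2.654, 1.681, 0.002]
ft_force: [0.2, -0.3, -0.1]
width: 87.8
grasp_force: 0.0
```

```bash
python3 - <<'E'
from h import *
st();look()
save("scene","s3");save("top","t3")
a=cv2.imread('pics/s3.png')[110:260,290:440]; b=cv2.imread('pics/t3.png')[110:250,200:390]
cv2.imwrite('pics/m3.png',np.hstack([cv2.resize(a,(350,350)),cv2.resize(b,(450,350))]))
E
```

```text
t 26.65 tcp [492.4 172.3 367.5] press [-122.8   30.8] yaw_x 64.69 q [0.31 0.12 1.69 0.   1.32 0.76] F [ 0.2 -0.3 -0.1] 87.82007794080884
handle_hinge [616.3 172.3 182.4] press r 55.0 ang 91.4 z 182.4 {'top': [266.0, 161.9], 'scene': [380.9, 171.1]}
handle_tip [613.  166.3 288.3] press r 48.6 ang 94.0 z 288.3 {'top': [257.9, 152.9], 'scene': [380.7, 135.1]}
```

View pics/m3.png

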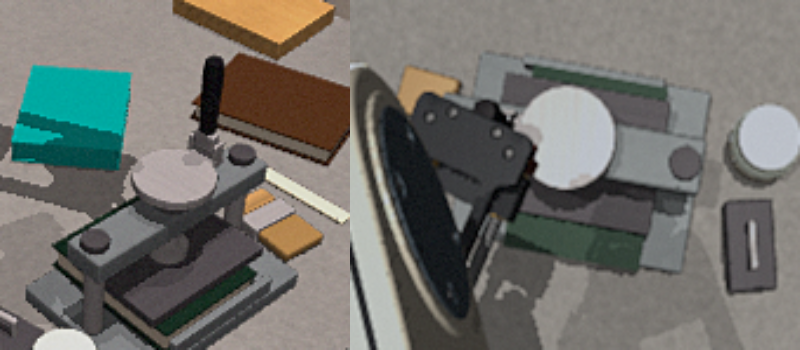

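The handle stands upright at (210,95) in the left view, with its tip 288 mm high. The platen is down on the book, the book is home and square, and the bystanders are unmoved.

```bash
python3 -c "
from workcell import ctrl
print(ctrl.close_job())"
```

```text
the job is handed in; nothing more can be done
None
```

I handed the job in at about 27 s: the book is home against the back stop, the handle is upright and the crank is wound to its stop with the platen down on the book; I got no verdict back, and platen force can't be measured directly.

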